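# Uncap the booth microphone and select the range

### The job

Get the noise booth ready to measure fans: lift the black protective cap straight up off the microphone and stand it, closed end up, in the free round pocket of the open carrying case, lowering it right to the bottom rather than dropping it. Also turn the range switch on the sound level console to its middle position, where its nose points at the long mark. Do not lever the cap against the microphone or shift its stand, and leave the calibrator and the two loose blowers where they are.

Things in the scene. Friction and masses are not known exactly. Their poses are not given: they have to be found in the camera images.
- mic: Measuring microphone upright on a loose steel bench stand, 0.9 kg; origin on the bench at the foot's centre, z up. Round foot 120 mm across and 22 mm high, thin stem, then a collar 40 mm across with its top at z = 108 mm. Above it the bare aluminium microphone, 24 mm across, rises 60 mm to z = 168 mm, covered at the start by the cap.
- cap: Black plastic protective cap: round tube 36 mm across, 75 mm high, wall 4 mm, closed on top, open below, 35 to 60 g. Origin at the centre of its open lower rim, z up its axis to the closed top at 75 mm. Starts loosely over the microphone (2 mm play all round, no thread or catch), rim on the collar; must rise just over 60 mm to come clear.
- case: Fixed black carrying case opened flat; origin under the centre of its lower half, 140 mm (own x) x 190 mm (own y) x 45 mm high; an equal lid half lies on its own +x side. The lower half's grey tray, top 40 mm up, has three pockets 32 mm deep: a free round one for the cap, a round one holding the calibrator at own (-30, +48) mm, a long empty rectangular one at own x = +38 mm.
- cap_pocket (a point): Centre of the floor of the case's free round pocket (46 mm across, 32 mm deep); it lies at own (-30, -45, 8) mm of the case. Axes as the case.
- console: Fixed sound level console, off-white desk housing 140 mm (own x) by 180 mm (own y), panel sloping up away from its operator by 12 degrees, from about 42 mm high at the front (own -x) to about 72 mm at the rear; origin under its centre. On the panel: a dark display on the left (own +y) and the range switch on the right (own -y). A thin antenna at the rear left corner rises to 125 mm.
- range_switch (a joint): Angle (rad) of the range switch, a detented rotary switch with five positions 30 degrees apart: 0, 0.524, 1.047 (middle), 1.571, 2.094. Grows as the knob turns clockwise seen from above. Starts at or near 0 or 0.524. A ball and spring pull it to the nearest position when let go; turning it out of a position takes about 0.13 N m. Stops lie just beyond the end positions.
- switch_grip (a point): On the axis of the range switch's black knob, at the top of its bar, 32 mm above the panel. Own z is the knob's axis, square to the sloping panel, own x points along the bar towards its pointed nose with the white line. The bar is 50 mm long, 14 mm wide and 25 mm high and stands on a round skirt 56 mm across and 7 mm high.
- middle_mark (a point): Centre of the long black mark on the panel (20 mm long; the four other marks are 7 mm), 47 mm from the knob's axis, straight up the slope (own +x of the console) of it. The knob's nose points at it in the middle position.
- calibrator: Bystander: steel sound calibrator, an upright cylinder 44 mm across and 76 mm high, standing loose in the case's other round pocket; origin at the centre of its underside.
- blower_a: Bystander: loose black centrifugal blower, about 75 x 72 x 28 mm, lying flat on the bench; origin under the centre of its round housing.
- blower_b: Bystander: a second blower like blower_a.
Mind the look-alikes: they are no part of the job. Leave any blue or purple look-alike of the cap alone.

How it is judged:
By the outcome, as a careful person would: the job done as asked, in the order asked, and still so for the second after the job is handed in, with the robot touching nothing.
It also fails if it takes over 67 s, if anything falls off the work surface, if the arm or the gripper's body presses on something with over 40 N, if the wrist force passes 120 N, or if a joint passes its speed limit or range.

### The arm

A 7-joint arm with a two-finger parallel gripper is mounted at the origin on the work surface. World frame = base frame: x ahead of the robot, y to its left, z up, the work surface at z = 0. Lengths are in m, angles in rad, forces in N, time in s.
With the tool pointing down it reaches from about 0.35 to 0.9 m from the base axis. Payload 8.1 kg.
Tool frame: the origin (TCP) lies at the very end of the fingers, on their centre line; the grasp point (between the pads) lies 19 mm behind it (bot.pinch_z is the distance from the TCP to the grasp point, in m); z points along the fingers, y is the line along which they close (so a half turn about z gives the same grasp; the last joint's range is limited). The gripper opens to 85 mm and grips with 20 to 120 N. Pads are 22 mm wide; open, the fingers measure 114 mm over their backs; the gripper's body (76 mm by 85 mm) begins 54 mm behind the grasp point. The pads swing forward as they close: fully open they stand 13 mm farther back than shut.
Start: joints at [-1.288, 0.434, 0.025, 1.573, -0.012, 1.134, -0.075], TCP at [0.235, 0.579, 0.231] pointing down, gripper open.
Joint ranges: [-2.62, 2.62], [-0.44, 2.09], [-1.27, 1.32], [0.08, 2.57], [-1.32, 4.46], [0.12, 2], [-2.74, 2.74]. Speed limits (rad/s): [2.22, 2.22, 3.01, 3.01, 3.14, 3.14, 3.14].

### API

Orientations are given as a unit quaternion [w, x, y, z].
In Python, from rig import bot gives the robot as it stands.
- The arm moves only by the tool drive_tool, never from a script. Its argument "steps" is a list that holds one entry, the list of rows, each a list of 7 numbers: the turn, a rotation vector about the tool's x, y, z in rad, then the shift along the tool's x, y, z in mm, then the finger opening in mm, from 0 to 85.4. In form: [[[wx, wy, wz, dx, dy, dz, jaw], ...]]. A call has exactly 8 rows; each row is the pose to reach, as a shift and turn from the pose commanded when the call began, along the tool's axes at that moment; what a row does not reach only later rows make up. A row lasts 1/10 s, in which the tool goes at most 50 mm and 8.59 degrees, less where a joint would pass 70% of its speed; a pose out of reach is approached as far as the arm can. A call with a gripper value outside its range is refused whole. The fingers move at their own pace and stop on an object; "squeeze" is the grip in N (left out, the last holds). Time passes only in rows, so rows that repeat a pose let the fingers close, or fill a call up. It gives the time, the measured TCP pose, the force, the opening and the grip force at its end, in the units of the state.
- bot.get_obs(): the state, without advancing time (a new reading comes with each control period).
- bot.snapshot(name): name is "scene" or "top" or "wrist"; returns the picture (420x560x3 uint8, red, green, blue); there is no depth.
- bot.get_calibration(name): a dict with "fx", "fy", "cx", "cy" (pixels), "R" (3x3) and "t" (3): a world point X has camera coordinates R X + t; the wrist camera has in their place "T_tool_cam" (4x4, takes a point from camera to tool coordinates, whose origin is the TCP and whose axes are the flange's). Camera axes: x right, y down, z forward; pixel columns grow to the right and rows downward; lengths in m; the calibration is good to about 2 mm. A picture is of the moment at which its call begins: read the wrist's pose just before it. get_calibration takes no time and is no camera call.
- bot.close_job(): hands the job in; it is judged then, once.
The state is a dict: "time": time; "joint_pos": joint angles; "joint_velocities": joint speeds; "joint_efforts": joint torques, N m; "position": TCP position; "tool_rot": TCP orientation; "wrist_force": force on the tool from outside, world axes, zero at the start; "moment": the same for the moment, N m; "gripper_width": finger opening in m; "finger_force": force on a finger pad.
Only numpy, scipy, OpenCV 4.12 (cv2) and the standard library are available. Lean on these libraries where they do the work, as an engineer would, in place of code of your own. Each camera call takes 0.05 s, during which the arm holds its last target. There are 200 camera calls.

## Working session

There is one attempt and no reset: what is moved stays moved. The work goes in short steps, Python scripts to look and compute and a tool call to move; the robot and the scene stay as the last step left them, time stands still between calls to the robot, and variables do not carry over. Pictures are saved under pics/ and viewed, at most 10 in all, crops included, and the job is handed in when it is done.

Besides the shell and the picture viewer there is one more tool, called after ">>>" as name(argument=value, ...) on one line, values as JSON. drive_tool: Moves the arm, as the interface text tells. Its arguments: {"type":"object","properties":{"steps":{"type":"array","items":{"type":"array","items":{"type":"array","items":{"type":"number"}}}},"squeeze":{"type":"number"}},"required":["steps"]}

```bash
mkdir -p pics; ls
python3 - <<'E'
from rig import bot
import cv2,numpy as np
o=bot.get_obs(); print({k:np.round(v,3).tolist() for k,v in o.items()},bot.pinch_z)
for n in ("scene","top"):
    im=bot.snapshot(n); cv2.imwrite(f"pics/{n}0.png",im[:,:,::-1]); c=bot.get_calibration(n); print(n,{k:np.round(v,4).tolist() for k,v in c.items()})
print(bot.get_calibration("wrist"))
E
```

```text
pics
{'time': 0.0, 'joint_pos': [-1.288, 0.435, 0.025, 1.574, -0.012, 1.134, -0.075], 'joint_velocities': [0.001, 0.001, -0.0, 0.001, 0.002, 0.001, -0.001], 'joint_efforts': [-0.0, -67.05, 1.024, -31.62, 0.015, 0.013, -0.0], 'position': [0.235, 0.579, 0.231], 'tool_rot': [-0.0, 0.192, 0.981, -0.001], 'wrist_force': [-0.051, -0.991, 0.077], 'moment': [0.017, 0.038, -0.004], 'finger_force': 0.0, 'gripper_width': 0.085} 0.0187
scene {'fx': 518.7536, 'fy': 518.7536, 'cx': 274.4241, 'cy': 213.9655, 'R': [[-0.1485, 0.9889, -0.0049], [0.7853, 0.1149, -0.6083], [-0.601, -0.0942, -0.7937]], 't': [0.0845, -0.3738, 1.591]}
top {'fx': 419.0988, 'fy': 419.0988, 'cx': 277.0799, 'cy': 207.6443, 'R': [[-0.028, -0.9993, -0.0229], [-0.9975, 0.0294, -0.0642], [0.0649, 0.0211, -0.9977]], 't': [-0.0006, 0.5305, 0.9415]}
{'fx': 351.67584701011003, 'fy': 351.67584701011003, 'cx': 282.98845900778923, 'cy': 216.17942541516484, 'T_tool_cam': array([[-9.85330708e-04, -9.63907244e-01, -2.66236463e-01,
         6.81877769e-02],
       [ 9.99999511e-01, -9.28354399e-04, -3.39858389e-04,
         3.94171554e-04],
       [ 8.04301716e-05, -2.66236668e-01,  9.63907688e-01,
        -1.43237186e-01],
       [ 0.00000000e+00,  0.00000000e+00,  0.00000000e+00,
         1.00000000e+00]])}
```

View pics/scene0.png

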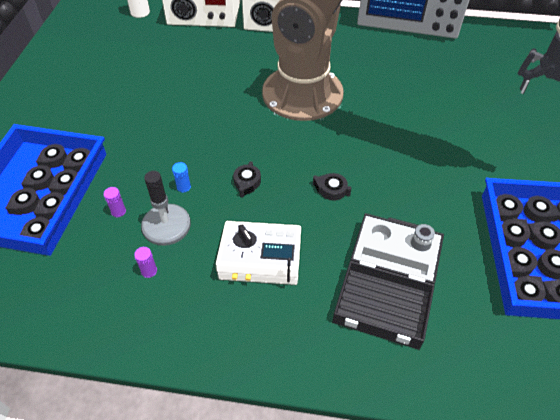

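View pics/top0.png

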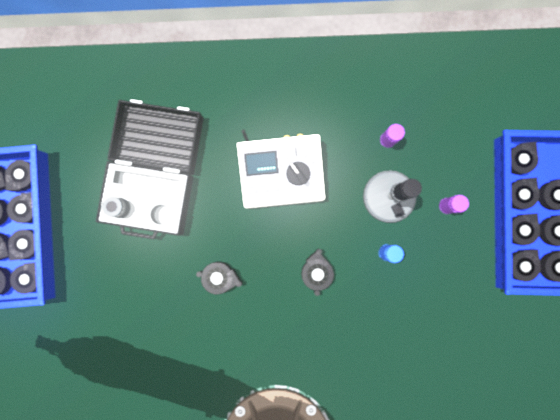

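The scene view shows the stand with the black cap at (155,185). The purple and blue look-alikes are at (115,202), (146,262) and (181,177). The console is at (260,252), and the case at (395,275) has its free pocket at (381,233). In the top view the cap is at (407,189), the switch at (299,173), the free pocket at (162,213) and the calibrator at (116,207). Only the black cap stands on the microphone, so I'll confirm that in an enlarged crop.

Run:
```python
import cv2,numpy as np
s=cv2.imread("pics/scene0.png");t=cv2.imread("pics/top0.png")
def c(im,x,y,w,h,W=400,H=300):return cv2.resize(im[y:y+h,x:x+w],(W,H),interpolation=cv2.INTER_CUBIC)
a=np.hstack([c(s,100,140,140,105),c(s,205,210,120,90)])
b=np.hstack([c(t,350,145,120,90),c(t,230,125,110,82)])
cv2.imwrite("pics/m1.png",np.vstack([a,b]))
b=np.hstack([c(t,90,155,120,90),c(s,340,210,120,90)]);cv2.imwrite("pics/m2.png",b)
```

```text
(no output)
```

View pics/m1.png

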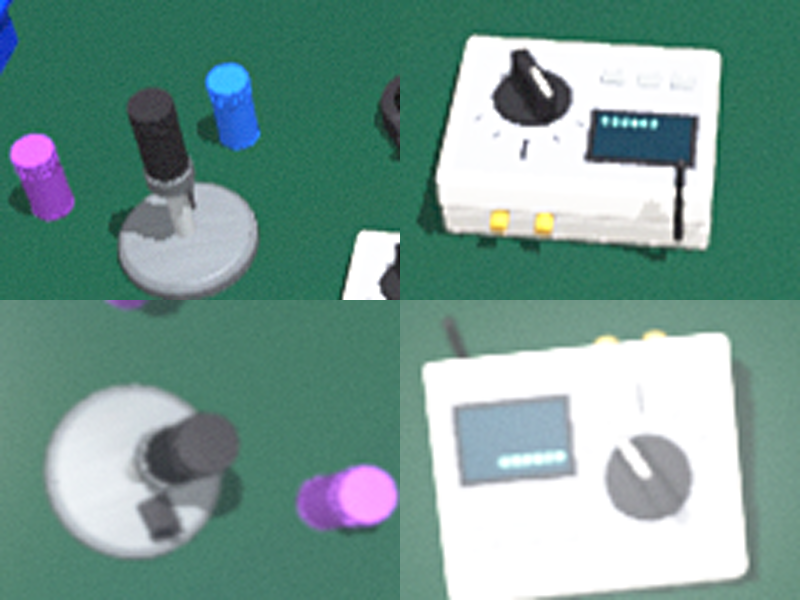

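View pics/m2.png

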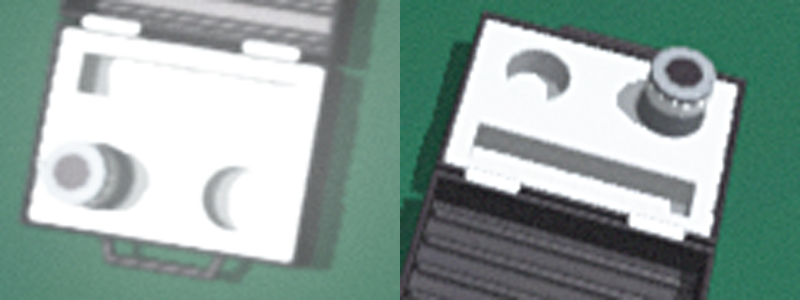

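The crop confirms that the black cap is on the steel stand, and that the purple and blue ones are decoys standing on the bench. The knob's nose points about 30° left of the long mark, so the switch is at about 0.524. The round pocket beside the calibrator is free.

```bash
cat > h.py <<'E'
from rig import bot
import cv2,numpy as np
from scipy.spatial.transform import Rotation as Ro
np.set_printoptions(precision=4,suppress=True)
def pose():
    o=bot.get_obs(); return Ro.from_quat(o["tool_rot"],scalar_first=True).as_matrix(),np.array(o["position"])
def cam(n,P=None):
    c=bot.get_calibration(n); K=np.array([[c["fx"],0,c["cx"]],[0,c["fy"],c["cy"]],[0,0,1]])
    if n!="wrist": return K,np.array(c["R"]),np.array(c["t"])
    T=np.array(c["T_tool_cam"]); Rt,p=P; Rc=Rt@T[:3,:3]; o=Rt@T[:3,3]+p
    return K,Rc.T,-Rc.T@o
def ray(C,uv):
    K,R,t=C; d=R.T@np.linalg.solve(K,[*uv,1]); return -R.T@t,d/np.linalg.norm(d)
def plane(C,uv,p0,n=(0,0,1)):
    o,d=ray(C,uv); return o+d*(np.dot(np.array(p0)-o,n)/np.dot(d,n))
def tri(*cu):
    A=np.zeros((3,3));b=np.zeros(3)
    for C,uv in cu:
        o,d=ray(C,uv);M=np.eye(3)-np.outer(d,d);A+=M;b+=M@o
    return np.linalg.solve(A,b)
def proj(C,X):
    K,R,t=C;x=K@(R@np.array(X)+t);return x[:2]/x[2]
def rel(P,X,z=None):
    "target in tool axes mm"; R,p=P; return R.T@(np.array(X)-p)*1000
E
python3 - <<'E'
from h import *
S,T=cam("scene"),cam("top")
print("cap top tri",tri((S,(153.2,176)),(T,(412.1,187.9))), plane(S,(153.2,176),(0,0,.183)),plane(T,(412.1,187.9),(0,0,.183)))
print("foot T",plane(T,(390,195.3),(0,0,.022)),"S",plane(S,(100+188*.35,140+236*.35),(0,0,.022)))
# pocket & calibrator
print("pocket S",plane(S,(381.4,232.8),(0,0,.04)))
for n,u in dict(fl=(97.5+.0,221),fr=(178.3,233.7),br=(187.5,175),bl=(108.5,163.5)).items(): print(n,plane(T,u,(0,0,.045)))
print("calib S",plane(S,(340+283*.3,210+72*.3),(0,0,.084)),"T",plane(T,(90+72*.3,155+175*.3),(0,0,.084)))
# console
k=(230+248*.275,125+177*.275*.994);m=(230+240*.275,125+96*.273)
print("knob T",plane(T,k,(0,0,.085)),"mark T",plane(T,m,(0,0,.067)))
print("mark S",plane(S,(205+.3*125,210+.3*149),(0,0,.067)))
for z in ((423,365-300),(729-0,335-300),(747,580-300),(452,300)):
    print(plane(T,(230+(z[0]-400)*.275,125+z[1]*.273),(0,0,.06)))
E
```

```text
cap top tri [ 0.5492 -0.2737  0.1808] [ 0.5512 -0.2711  0.183 ] [ 0.5492 -0.2745  0.183 ]
foot T [ 0.5504 -0.2726  0.022 ] S [ 0.5591 -0.2687  0.022 ]
pocket S [0.527  0.2482 0.04  ]
fl [0.5103 0.3862 0.045 ]
fr [0.4769 0.2048 0.045 ]
br [0.6077 0.1823 0.045 ]
bl [0.6394 0.3611 0.045 ]
calib S [0.542  0.3386 0.084 ] T [0.5367 0.3379 0.084 ]
knob T [ 0.5977 -0.0644  0.085 ] mark T [ 0.6493 -0.0617  0.067 ]
mark S [ 0.6517 -0.0589  0.067 ]
[0.6739 0.0693 0.06  ]
[ 0.686  -0.1169  0.06  ]
[ 0.5379 -0.1226  0.06  ]
[0.5312 0.0549 0.06  ]
```

>>> drive_tool(steps=[[[0,0,0.07,-44,-20,-5,85],[0,0,0.14,-88,-40,-10,85],[0,0,0.21,-132,-60,-15,85],[0,0,0.28,-175,-80,-20,85],[0,0,0.35,-219,-99,-25,85],[0,0,0.42,-263,-119,-30,85],[0,0,0.49,-307,-139,-30,85],[0,0,0.56,-350,-158,-30,85]]], squeeze=30)

```text
time: 0.9
position: [0.5011, 0.2991, 0.2614]
tool_rot: [0.0, 0.457, 0.89, 0.0]
wrist_force: [0.3, 0.7, 0.0]
gripper_width: 0.0851
finger_force: 0.0
```

Run:
```python
from h import *
P=pose();print(P,bot.get_obs()["joint_pos"],rel(P,[.55,-.273,.26]),rel(P,[.54,.05,.26]))
```

```text
(array([[-0.5826,  0.8128,  0.    ],
       [ 0.8128,  0.5826,  0.    ],
       [ 0.    ,  0.    , -1.    ]]), array([0.5011, 0.2991, 0.2614])) [-0.8238  0.3447  0.265   1.6507 -0.0967  1.159   0.087 ] [-493.5102 -293.5405    1.3538] [-225.1602 -113.4925    1.3627]
```

>>> drive_tool(steps=[[[0,0,0.05,-31,-18,0,85],[0,0,0.11,-62,-37,0,85],[0,0,0.17,-93,-55,0,85],[0,0,0.22,-124,-74,0,85],[0,0,0.28,-155,-92,0,85],[0,0,0.34,-186,-110,0,85],[0,0,0.4,-216,-128,0,85],[0,0,0.45,-246,-147,0,85]]])

```text
time: 1.7
position: [0.5244, 0.0141, 0.2611]
tool_rot: [-0.0, 0.644, 0.765, -0.0]
wrist_force: [-0.1, 0.5, -0.5]
gripper_width: 0.0851
finger_force: 0.0
```

>>> drive_tool(steps=[[[0,0,0.05,-42,-3,0,85],[0,0,0.1,-84,-7,0,85],[0,0,0.15,-126,-11,0,85],[0,0,0.2,-168,-15,0,85],[0,0,0.25,-210,-18,0,85],[0,0,0.3,-250,-22,0,85],[0,0,0.3,-286,-25,0,85],[0,0,0.3,-286,-25,0,85]]])

```text
time: 2.5
position: [0.5482, -0.2766, 0.2611]
tool_rot: [0.001, 0.752, 0.659, -0.002]
wrist_force: [-0.3, 0.3, 0.2]
gripper_width: 0.085
finger_force: 0.0
```

Run:
```python
from h import *
P=pose();print(P,bot.get_obs()["joint_pos"])
im=bot.snapshot("wrist");cv2.imwrite("pics/w1.png",im[:,:,::-1])
W=cam("wrist",P);print("predicted cap top px",proj(W,[.55,-.273,.183]))
```

```text
(array([[ 0.1319,  0.9913, -0.0011],
       [ 0.9913, -0.1319, -0.0034],
       [-0.0035, -0.0007, -1.    ]]), array([ 0.5482, -0.2766,  0.2611])) [-0.0416  0.4323  0.6179  1.5954 -0.2599  1.1975  0.4958]
predicted cap top px [286.2635 220.211 ]
```

View pics/w1.png

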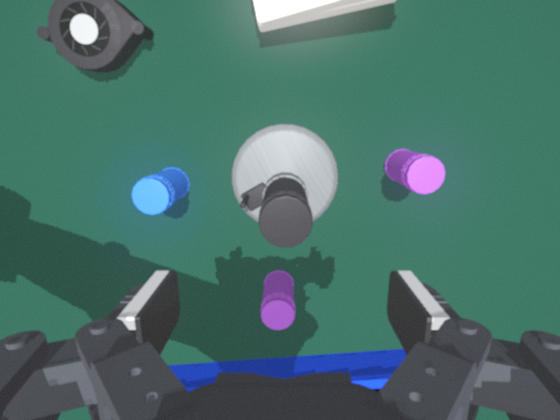

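The wrist view has the cap top at (286,218), where the prediction put it. The foot spans columns 232–338. The blue decoy is at (155,190) and the purple ones at (415,173) and (278,300), all clear of the fingers.

Run:
```python
from h import *
P=pose();W=cam("wrist",P);im=bot.snapshot("wrist")[:,:,::-1].copy()
g=cv2.cvtColor(im,cv2.COLOR_BGR2GRAY)
hsv=cv2.cvtColor(im,cv2.COLOR_BGR2HSV)
for r in (205,215,225):
    row=im[r,245:325].astype(int); sat=hsv[r,245:325,1]; print(r,g[r,245:325:1].tolist()[8:20],g[r,303:318].tolist())
    m=[c for c in range(250,322) if g[r,c]<75 and hsv[r,c,1]<70]; print(min(m),max(m))
m=((g<75)&(hsv[:,:,1]<70)).astype(np.uint8);m[:, :250]=0;m[:,322:]=0
ys,xs=np.nonzero(m[:260]);print("bottom",ys.max())
fm=((g>110)&(hsv[:,:,1]<60)).astype(np.uint8);n,l,s,c=cv2.connectedComponentsWithStats(fm);i=[k for k in range(1,n) if 225<s[k,0]<245];print(s[i])
for u in ((285.5,218),(286,218)): print(plane(W,u,(0,0,.183)), rel(P,plane(W,u,(0,0,.183))))
print("foot",rel(P,plane(W,(285,178),(0,0,.022))),P[1])
```

```text
205 [101, 99, 101, 100, 100, 102, 101, 101, 98, 92, 77, 75] [88, 88, 81, 87, 132, 173, 189, 191, 189, 190, 190, 190, 188, 191, 188]
269 269
215 [188, 191, 191, 191, 191, 185, 159, 109, 80, 87, 99, 104] [102, 100, 102, 101, 94, 84, 85, 123, 164, 183, 187, 186, 189, 186, 183]Traceback (most recent call last):
  File "<stdin>", line 7, in <module>
ValueError: min() iterable argument is empty
```

Run:
```python
from h import *
P=pose();W=cam("wrist",P)
for u in ((285.05,218),(286,221)): print(plane(W,u,(0,0,.183)), rel(P,plane(W,u,(0,0,.183))))
print("foot",plane(W,(285,178),(0,0,.022)),rel(P,plane(W,(285,178),(0,0,.022))),P)
```

```text
[ 0.5505 -0.2656  0.183 ] [ 5.6857  0.5846 77.6922]
[ 0.5509 -0.2677  0.183 ] [ 3.6462  1.2073 77.6914]
foot [ 0.5512 -0.2656  0.022 ] [  5.7677   1.4407 238.6913] (array([[ 0.1267,  0.9919, -0.0011],
       [ 0.9919, -0.1267,  0.0002],
       [ 0.0001, -0.0011, -1.    ]]), array([ 0.5493, -0.2712,  0.2607]))
```

>>> drive_tool(steps=[[[0,0,0,0,0.8,10,85],[0,0,0,0,0.8,20,85],[0,0,0,0,0.8,30,85],[0,0,0,0,0.8,40,85],[0,0,0,0,0.8,40,85],[0,0,0,0,0.8,40,85],[0,0,0,0,0.8,40,85],[0,0,0,0,0.8,40,85]]])

```text
time: 3.4
position: [0.5509, -0.2709, 0.2218]
tool_rot: [0.0, 0.75, 0.662, 0.0]
wrist_force: [0.1, 0.1, -0.1]
gripper_width: 0.0851
finger_force: 0.0
```

Run:
```python
from h import *
P=pose();W=cam("wrist",P);im=bot.snapshot("wrist")[:,:,::-1].copy();cv2.imwrite("pics/w2.png",im)
q=im.astype(int)
# dark neutral: not green background
m=((q.max(2)<125)&((q.max(2)-q.min(2))<18)).astype(np.uint8)
m=cv2.morphologyEx(m,cv2.MORPH_OPEN,np.ones((5,5)))
n,l,s,c=cv2.connectedComponentsWithStats(m);p=proj(W,[.55,-.272,.183]);print(p)
i=l[int(p[1]),int(p[0])];print(s[i])
ys,xs=np.nonzero(l==i)
for r in range(s[i][1],s[i][1]+s[i][3],6): print(r,xs[ys==r].min(),xs[ys==r].max(),end=" | ")
b=ys.max()
w=[(xs[ys==r].min(),xs[ys==r].max()) for r in range(b-32,b-22)];cx=np.mean(w);wd=np.mean([y-x+1 for x,y in w])
u=(cx,b-.96*wd/2);print(u,wd);X=plane(W,u,(0,0,.183));print(X,rel(P,X),P)
```

```text
[282.9782 249.2444]
[ 233  195   81   88 4867]
195 277 283 | 201 249 298 | 207 238 303 | 213 236 305 | 219 233 306 | 225 242 308 | 231 255 309 | 237 252 311 | 243 251 312 | 249 251 313 | 255 251 313 | 261 252 312 | 267 254 310 | 273 259 305 | 279 268 297 | (np.float64(282.05), np.float64(251.808)) 62.9
[ 0.5493 -0.2734  0.183 ] [-2.7479 -1.2856 38.7784] (array([[ 0.1248,  0.9922,  0.0008],
       [ 0.9922, -0.1248, -0.0003],
       [-0.0002,  0.0008, -1.    ]]), array([ 0.5509, -0.2709,  0.2218]))
```

Run:
```python
from h import *
P=pose();W=cam("wrist",P);R,p=P
for z in (0,-.013):
    print([proj(W,p+R@np.array([0,y,z])) for y in (-.0425,0,.0425)])
im=bot.snapshot("wrist")[:,:,::-1].copy();g=cv2.cvtColor(im,cv2.COLOR_BGR2GRAY)
cv2.imwrite("pics/w3.png",cv2.resize(im[170:420,80:480],(800,500),interpolation=cv2.INTER_CUBIC))
```

```text
[array([189.0071, 277.8775]), array([284.7107, 277.7908]), array([380.4277, 277.704 ])]
[array([180.8088, 291.7353]), array([284.8612, 291.642 ]), array([388.9293, 291.5487])]
```

View pics/w3.png

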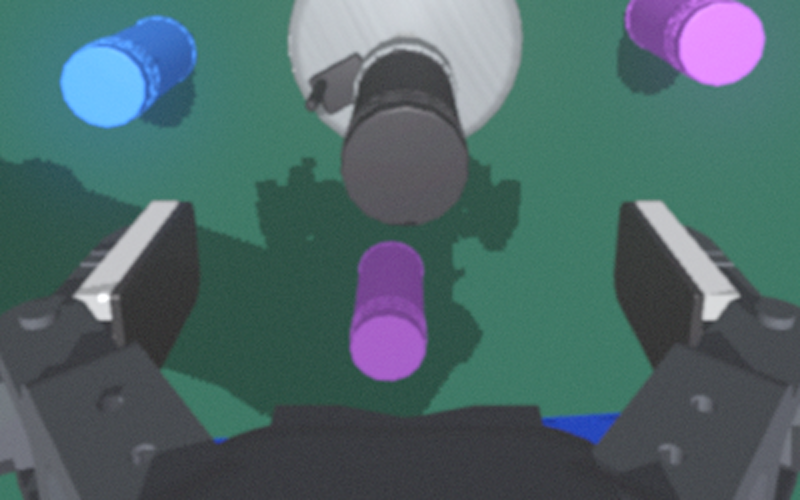

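The enlarged wrist view shows the black cap at crop (405,165), centred between the pads, which have inner edges at crop (199, 615). The remaining offset is about -0.7 mm along the closing line. Next I descend.

>>> drive_tool(steps=[[[0,0,0,-2,-0.7,12,85],[0,0,0,-2,-0.7,24,85],[0,0,0,-2,-0.7,36,85],[0,0,0,-2,-0.7,48,70],[0,0,0,-2,-0.7,60,60],[0,0,0,-2,-0.7,72,50],[0,0,0,-2,-0.7,72,42],[0,0,0,-2,-0.7,72,40]]], squeeze=20)

```text
time: 4.3
position: [0.5496, -0.2726, 0.1491]
tool_rot: [-0.0, 0.75, 0.661, -0.0]
wrist_force: [-0.7, 0.2, 0.4]
gripper_width: 0.0403
finger_force: 0.0
```

Run:
```python
from h import *
P=pose();W=cam("wrist",P);R,p=P;print(P,bot.get_obs()["gripper_width"])
im=bot.snapshot("wrist")[:,:,::-1].copy()
cv2.imwrite("pics/w4.png",cv2.resize(im[170:420,120:440],(800,600),interpolation=cv2.INTER_CUBIC))
```

```text
(array([[ 0.1249,  0.9922, -0.0005],
       [ 0.9922, -0.1249,  0.0001],
       [ 0.    , -0.0005, -1.    ]]), array([ 0.5496, -0.2726,  0.1491])) 0.04029664787799741
```

View pics/w4.png

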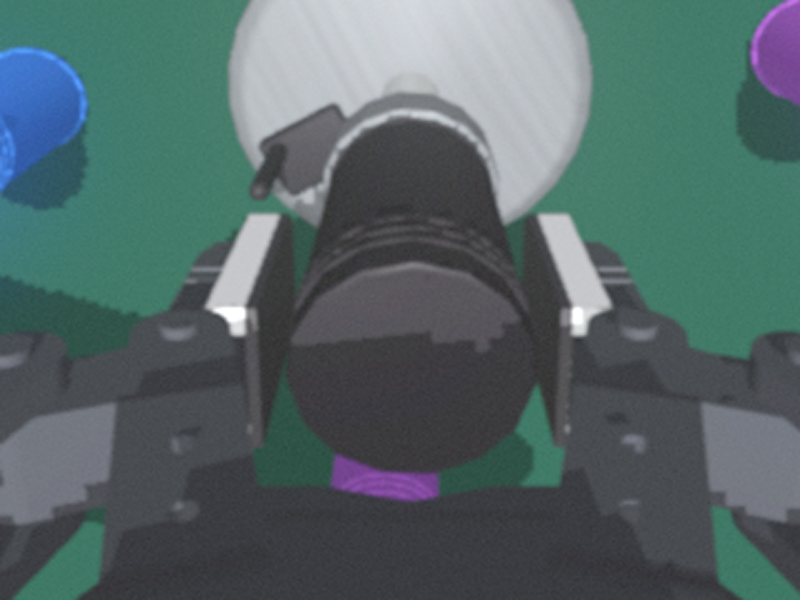

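The cap, at crop columns 287–535, sits centred between the pads, whose midline is about 409. I'll close and lift straight up.

>>> drive_tool(steps=[[[0,0,0,0,0,0,38],[0,0,0,0,0,0,36],[0,0,0,0,0,0,34],[0,0,0,0,0,0,33],[0,0,0,0,0,0,33],[0,0,0,0,0,0,33],[0,0,0,0,0,0,33],[0,0,0,0,0,0,33]]], squeeze=25)

```text
time: 5.15
position: [0.5502, -0.2728, 0.15]
tool_rot: [0.001, 0.75, 0.662, 0.0]
wrist_force: [-0.1, 0.5, 5.9]
gripper_width: 0.0353
finger_force: 25.1
```

>>> drive_tool(steps=[[[0,0,0,0,0,-3,33],[0,0,0,0,0,-8,33],[0,0,0,0,0,-16,33],[0,0,0,0,0,-27,33],[0,0,0,0,0,-40,33],[0,0,0,0,0,-53,33],[0,0,0,0,0,-66,33],[0,0,0,0,0,-80,33]]])

```text
time: 5.95
position: [0.5497, -0.2726, 0.2307]
tool_rot: [0.0, 0.75, 0.662, 0.0]
wrist_force: [-0.3, -0.4, -1.4]
gripper_width: 0.0351
finger_force: 25.0
```

>>> drive_tool(steps=[[[0,0,0,0,0,-10,33],[0,0,0,0,0,-15,33],[0,0,0,0,0,-15,33],[0,0,0,0,0,-15,33],[0,0,0,0,0,-15,33],[0,0,0,0,0,-15,33],[0,0,0,0,0,-15,33],[0,0,0,0,0,-15,33]]])

```text
time: 6.75
position: [0.5496, -0.2726, 0.2441]
tool_rot: [-0.0, 0.75, 0.662, -0.0]
wrist_force: [-0.3, 0.1, -0.8]
gripper_width: 0.0351
finger_force: 25.0
```

Run:
```python
from h import *
P=pose();print(P,bot.get_obs()["gripper_width"])
s=bot.snapshot("scene")[:,:,::-1];t=bot.snapshot("top")[:,:,::-1]
cv2.imwrite("pics/t2.png",t);cv2.imwrite("pics/s2.png",s)
cv2.imwrite("pics/m3.png",cv2.resize(s[60:255,90:350],(800,600),interpolation=cv2.INTER_CUBIC))
# pocket measured w/ case axes from tray corners (top view)
T=cam("top")
c=np.array([[.5103,.3862],[.4769,.2048],[.6077,.1823],[.6394,.3611]]);ctr=c.mean(0)
y=(c[0]-c[1])/np.linalg.norm(c[0]-c[1])+(c[3]-c[2])/np.linalg.norm(c[3]-c[2]);y/=np.linalg.norm(y);x=np.array([y[1],-y[0]])
print("case",ctr,np.degrees(np.arctan2(x[1],x[0])),"pocket",ctr-.03*x-.045*y,"cal",ctr-.03*x+.048*y)
```

```text
(array([[ 0.1248,  0.9922, -0.0003],
       [ 0.9922, -0.1248,  0.0001],
       [ 0.    , -0.0003, -1.    ]]), array([ 0.5496, -0.2726,  0.2441])) 0.0350922096630586
case [0.5586 0.2836] -10.243163188053048 pocket [0.5211 0.2447] cal [0.5376 0.3362]
```

View pics/m3.png

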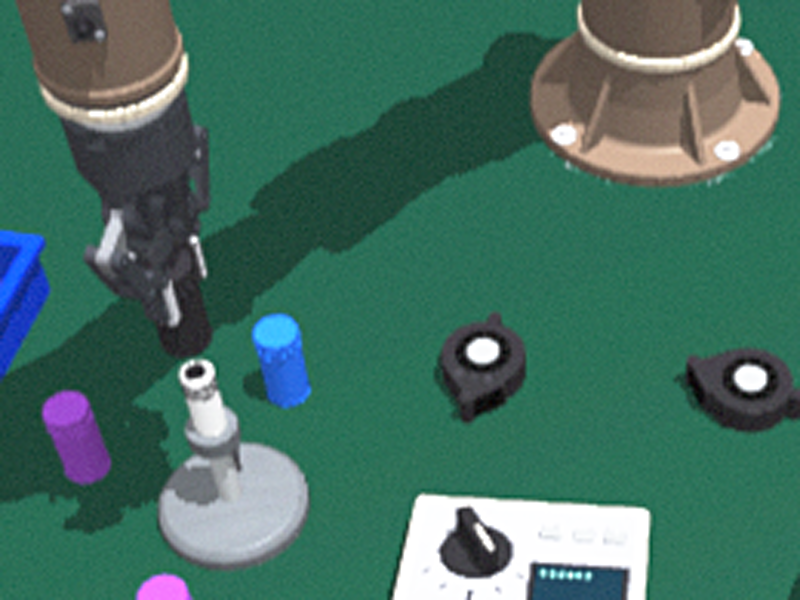

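The cap is clear of the bare microphone (crop (200,385)), and the stand has not moved. I'll carry the cap toward the case.

>>> drive_tool(steps=[[[0,0,0,12,-2,0,33],[0,0,0,36,-7,0,33],[0,0,0,70,-14,0,33],[0,0,0,110,-21,0,33],[0,0,0,150,-29,0,33],[0,0,0,190,-37,0,33],[0,0,0,230,-44,0,33],[0,0,0,270,-52,0,33]]])

```text
time: 7.65
position: [0.5312, 0.0044, 0.2445]
tool_rot: [-0.0, 0.75, 0.662, 0.0]
wrist_force: [0.3, 0.1, -0.6]
gripper_width: 0.0349
finger_force: 25.0
```

>>> drive_tool(steps=[[[0,0,0,40,-8,0,33],[0,0,0,80,-16,0,33],[0,0,0,115,-23,0,33],[0,0,0,145,-29,0,33],[0,0,0,168,-33,0,33],[0,0,0,181,-35,0,33],[0,0,0,181,-35,0,33],[0,0,0,181,-35,0,33]]])

```text
time: 8.45
position: [0.5197, 0.1847, 0.2443]
tool_rot: [0.0, 0.75, 0.661, -0.0]
wrist_force: [-0.2, -0.9, -0.2]
gripper_width: 0.0355
finger_force: 25.0
```

Run:
```python
from h import *
o=bot.get_obs();P=pose();print(P,o["gripper_width"],o["joint_pos"])
im=bot.snapshot("wrist")[:,:,::-1].copy();W=cam("wrist",P)
cv2.imwrite("pics/w5.png",im);print(proj(W,[.521,.2447,.04]),proj(W,[.537,.337,.084]))
```

```text
(array([[ 0.1254,  0.9921,  0.0001],
       [ 0.9921, -0.1254, -0.0007],
       [-0.0006,  0.0001, -1.    ]]), array([0.5197, 0.1847, 0.2443])) 0.035511709505254244 [-0.8112  0.3174  0.4917  1.7657 -0.1654  1.0997 -0.3906]
[277.2267 127.8377] [281.2762   3.5078]
```

View pics/w5.png

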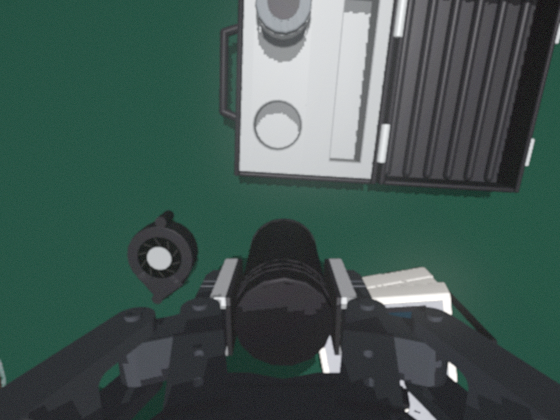

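The wrist view shows the free pocket rim centred at (278,125), spanning columns 254–301 and rows 100–150. The calibrator is at (283,10) and blower_b is clear.

Run:
```python
from h import *
P=pose();W=cam("wrist",P);X=plane(W,(277.7,125),(0,0,.04));print(X,rel(P,X))
im=cv2.imread("pics/w5.png");b=cv2.GaussianBlur(cv2.cvtColor(im,6),(3,3),0)
c=cv2.HoughCircles(b[80:175,235:320],cv2.HOUGH_GRADIENT,1,50,param1=80,param2=12,minRadius=20,maxRadius=28);print(c+np.array([235,80,0]))
# cap in hand
T,S=cam("top"),cam("scene")
```

```text
[0.522  0.2467 0.04  ] [ 62.4455  -5.7638 204.3569]
[[[277.5 124.5  24.3]]]
```

>>> drive_tool(steps=[[[0,0,0,20,-2,0,33],[0,0,0,45,-4,10,33],[0,0,0,61,-5.3,30,33],[0,0,0,61,-5.3,60,33],[0,0,0,61,-5.3,90,33],[0,0,0,61,-5.3,115,33],[0,0,0,61,-5.3,133,33],[0,0,0,61,-5.3,140,33]]])

```text
time: 9.3
position: [0.5216, 0.2448, 0.1028]
tool_rot: [0.0, 0.751, 0.661, -0.001]
wrist_force: [0.2, -0.2, -0.2]
gripper_width: 0.0355
finger_force: 25.0
```

Run:
```python
from h import *
o=bot.get_obs();P=pose();print(P,o["gripper_width"])
s=bot.snapshot("scene")[:,:,::-1];w=bot.snapshot("wrist")[:,:,::-1]
cv2.imwrite("pics/m4.png",np.hstack([cv2.resize(s[160:310,330:460],(390,450),interpolation=cv2.INTER_CUBIC),w[:,150:550]] if 0 else [cv2.resize(s[190:290,340:455],(400,420),interpolation=cv2.INTER_CUBIC),w[:,80:480]]))
```

```text
(array([[ 0.1272,  0.9919, -0.002 ],
       [ 0.9919, -0.1272, -0.002 ],
       [-0.0022, -0.0017, -1.    ]]), array([0.5216, 0.2448, 0.1028])) 0.03551668906688742
```

View pics/m4.png

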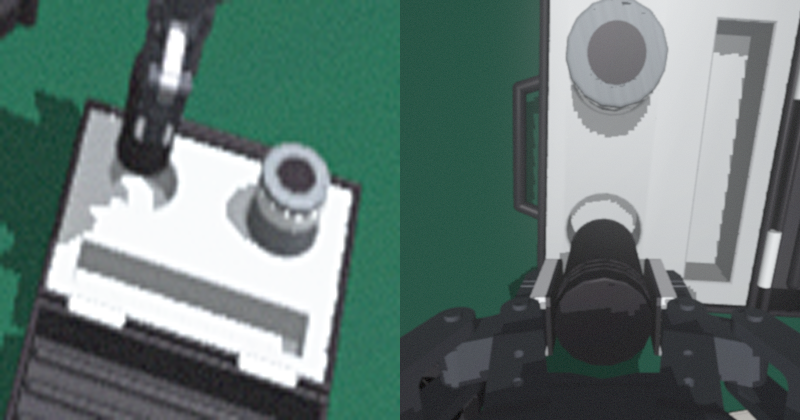

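The cap hangs centred over the pocket: rim columns 567–639 against cap 568–640. Next I lower it in.

>>> drive_tool(steps=[[[0,0,0,0,0,8,33],[0,0,0,0,0,16,33],[0,0,0,0,0,24,33],[0,0,0,0,0,31,33],[0,0,0,0,0,37,33],[0,0,0,0,0,42,33],[0,0,0,0,0,47,33],[0,0,0,0,0,49,33]]])

```text
time: 10.2
position: [0.5218, 0.2469, 0.0548]
tool_rot: [-0.0, 0.75, 0.662, -0.0]
wrist_force: [0.1, -0.5, -0.8]
gripper_width: 0.0352
finger_force: 25.0
```

>>> drive_tool(steps=[[[0,0,0,0,0,0.5,33],[0,0,0,0,0,1,33],[0,0,0,0,0,1.5,33],[0,0,0,0,0,2,33],[0,0,0,0,0,2,33],[0,0,0,0,0,2,33],[0,0,0,0,0,2,33],[0,0,0,0,0,2,33]]])

```text
time: 11.0
position: [0.5221, 0.247, 0.0534]
tool_rot: [-0.0, 0.75, 0.662, 0.0]
wrist_force: [0.2, -0.7, -0.0]
gripper_width: 0.0351
finger_force: 25.0
```

>>> drive_tool(steps=[[[0,0,0,0,0,0.5,33],[0,0,0,0,0,1,33],[0,0,0,0,0,1.5,33],[0,0,0,0,0,2,33],[0,0,0,0,0,2.5,33],[0,0,0,0,0,2.5,33],[0,0,0,0,0,2.5,33],[0,0,0,0,0,2.5,33]]])

```text
time: 11.8
position: [0.522, 0.2469, 0.0508]
tool_rot: [0.0, 0.75, 0.662, 0.0]
wrist_force: [0.3, 0.8, -0.5]
gripper_width: 0.0353
finger_force: 25.0
```

>>> drive_tool(steps=[[[0,0,0,0,0,0.5,33],[0,0,0,0,0,1,33],[0,0,0,0,0,1.5,33],[0,0,0,0,0,1.5,33],[0,0,0,0,0,1.5,33],[0,0,0,0,0,1.5,33],[0,0,0,0,0,1.5,33],[0,0,0,0,0,1.5,33]]])

```text
time: 12.6
position: [0.5221, 0.2471, 0.05]
tool_rot: [-0.0, 0.75, 0.661, 0.0]
wrist_force: [-2.6, -0.9, 8.2]
gripper_width: 0.0349
finger_force: 25.8
```

The cap met the floor at the expected height, with 8 N. I'll release it slowly and rise.

>>> drive_tool(steps=[[[0,0,0,0,0,0,35.5],[0,0,0,0,0,0,37],[0,0,0,0,0,0,40],[0,0,0,0,0,0,44],[0,0,0,0,0,0,48],[0,0,0,0,0,0,52],[0,0,0,0,0,0,52],[0,0,0,0,0,0,52]]])

```text
time: 13.4
position: [0.522, 0.2469, 0.0493]
tool_rot: [0.0, 0.75, 0.662, -0.0]
wrist_force: [0.1, 0.1, 0.4]
gripper_width: 0.0522
finger_force: 0.0
```

>>> drive_tool(steps=[[[0,0,0,0,0,-4,52],[0,0,0,0,0,-12,52],[0,0,0,0,0,-24,52],[0,0,0,0,0,-44,52],[0,0,0,0,0,-74,52],[0,0,0,0,0,-110,52],[0,0,0,0,0,-140,52],[0,0,0,0,0,-160,52]]])

```text
time: 14.2
position: [0.5228, 0.2471, 0.2129]
tool_rot: [0.0, 0.75, 0.661, 0.002]
wrist_force: [-0.6, 0.7, -0.5]
gripper_width: 0.0519
finger_force: 0.0
```

Run:
```python
from h import *
t=bot.snapshot("top");s=bot.snapshot("scene")  # let it settle
P=pose();w=bot.snapshot("wrist")[:,:,::-1].copy();W=cam("wrist",P);print(P)
cv2.imwrite("pics/w6.png",w);cv2.imwrite("pics/s3.png",s[:,:,::-1])
q=w.astype(int);m=(q.max(2)<110).astype(np.uint8)
p=proj(W,[.522,.247,.083]);print("pred cap top",p)
n,l,st,c=cv2.connectedComponentsWithStats(m);i=l[int(p[1]),int(p[0])];print(i,st[i],c[i])
print(q[int(p[1]),int(p[0])])
ys,xs=np.nonzero(l==i)
for r in range(int(p[1])-60,int(p[1])+50,10):
    a=xs[(ys==r)&(abs(xs-p[0])<70)]; print(r,a.min() if len(a) else None,a.max() if len(a) else None)
# switch target in tool axes
print(rel(P,[.5977,-.0644,.2]))
```

```text
(array([[ 0.125 ,  0.9921,  0.0054],
       [ 0.9921, -0.125 ,  0.0035],
       [ 0.0042,  0.0049, -1.    ]]), array([0.5238, 0.2475, 0.2135]))
pred cap top [280.9932 208.486 ]
11 [ 257  175   46   56 1895] [279.9409 203.6201]
[90 86 86]
148 None None
158 None None
168 None None
178 271 289
188 264 297
198 261 299
208 259 301
218 261 299
228 269 290
238 None None
248 None None
[-300.2617  112.2464   12.8032]
```

The cap stands in the pocket, with its top at (280,204) against a predicted (281,208) and a width that matches the floor height. Next is the switch. I'll hover square to the panel.

```bash
cat >> h.py <<'E'
def Rp(psi): return Ro.from_euler("zy",[psi,-12],degrees=True).as_matrix()
def tgt(P,psi,al,g,up):
    "tool over grip point g, up metres along the knob axis, x along nose angle al"
    Q=Rp(psi); R=Q@Ro.from_euler("zx",[al,180],degrees=True).as_matrix()
    p=np.array(g)+up*Q[:,2]; return Ro.from_matrix(P[0].T@R).as_rotvec(),rel(P,p),p
E
python3 - <<'E'
from h import *
P=pose();T=cam("top");k=(298.2,173.4)
s=plane(T,k,(0,0,.0605));print("skirt",s);g=s+Rp(3)[:,2]*.026;print("grip",g)
print(P,tgt(P,3,30,g,.07))
E
```

```text
skirt [ 0.6013 -0.0652  0.0605]
grip [ 0.5958 -0.0652  0.0859]
(array([[ 0.1248,  0.9922,  0.0031],
       [ 0.9922, -0.1248,  0.0022],
       [ 0.0026,  0.0028, -1.    ]]), array([0.5228, 0.2473, 0.2115])) (array([-0.1154,  0.2122,  1.9089]), array([-302.8845,   96.8399,   56.6259]), array([ 0.5813, -0.0652,  0.1544]))
```

```bash
sed -i 's/"zy"/"ZY"/;s/"zx"/"ZX"/' h.py
python3 - <<'E'
from h import *
P=pose();s=np.array([ 0.6013,-0.0652,0.0605]);g=s+Rp(3)[:,2]*.026;print("grip",g)
r,d,p=tgt(P,3,30,g,.07);print(r,d,p,np.degrees(np.linalg.norm(r)))
E
```

```text
grip [ 0.5959 -0.0655  0.0859]
[-0.1754  0.1206  0.8663] [-303.9065   97.0446   56.6238] [ 0.5814 -0.0662  0.1544] 51.11173693081237
```

>>> drive_tool(steps=[[[-0.02,0.01,0.1,-35,11,0,52],[-0.04,0.03,0.2,-75,24,5,52],[-0.06,0.04,0.3,-115,37,15,52],[-0.085,0.06,0.42,-155,50,25,52],[-0.11,0.075,0.54,-195,62,35,52],[-0.13,0.09,0.65,-235,75,45,52],[-0.15,0.105,0.76,-273,87,52,52],[-0.175,0.12,0.866,-304,97,56,52]]])

```text
time: 15.15
position: [0.5794, -0.0696, 0.1522]
tool_rot: [0.025, 0.955, 0.28, 0.099]
wrist_force: [-0.7, 0.6, -0.8]
gripper_width: 0.052
finger_force: 0.0
```

>>> drive_tool(steps=[[[0,0,0,0,0,0,52],[0,0,0,0,0,0,52],[0,0,0,0,0,0,52],[0,0,0,0,0,0,52],[0,0,0,0,0,0,52],[0,0,0,0,0,0,52],[0,0,0,0,0,0,52],[0,0,0,0,0,0,52]]])

```text
time: 15.95
position: [0.5804, -0.0666, 0.1534]
tool_rot: [0.025, 0.954, 0.283, 0.1]
wrist_force: [0.2, 0.6, 0.2]
gripper_width: 0.0521
finger_force: 0.0
```

Run:
```python
from h import *
P=pose();w=bot.snapshot("wrist")[:,:,::-1].copy();W=cam("wrist",P);cv2.imwrite("pics/w7.png",w);print(P)
g=np.array([.5959,-.0655,.0859]);Q=Rp(3)
print("grip px",proj(W,g),"skirt",proj(W,g-.025*Q[:,2]),"mark",proj(W,g-.032*Q[:,2]+.047*Q[:,0]),"nose",proj(W,g+.025*(Q@[.866,.5,0])),"tail",proj(W,g-.025*(Q@[.866,.5,0])))
q=w.astype(int);gr=q.max(2)
# ascii map of the region, coarse
u,v=map(int,proj(W,g-.025*Q[:,2]))
for r in range(max(0,v-110),v+110,7): print(r,"".join("#" if x<70 else "+" if x<130 else "." if x<190 else " " for x in gr[r,u-110:u+180:4]))
print(u)
```

```text
(array([[ 0.82  ,  0.5347,  0.204 ],
       [ 0.5447, -0.8386,  0.0086],
       [ 0.1757,  0.1041, -0.9789]]), array([ 0.5804, -0.0666,  0.1534]))
grip px [284.9594 227.0278] skirt [284.7612 216.3193] mark [318.9255 156.6858] nose [285.0312 188.1203] tail [284.8919 263.639 ]
106 +++++++++++++++++++++                  .+++++++++++++++++++++++++++++++++
113 ++++++++++++++++++++++++                  ..+++++++++++++++++++++++++++++
120 ++++++++++++++++++++++++                      .++++++++++++++++++++++++++
127 +++++++++++++++++++++++                         .++++++++++++++++++++++++
134 ++. +.++++++++++++++++                             .+++++++++++++++++++++
141 +++++.+ .++++++++++++                                 .++++++++++++++++++
148 +++++++++  +++++++++                .+                   ++++++++++++++++
155    +++++++++ . ++++        +       .+                     .++++++++++++++
162       .+++++++++++..       .      .+                     .+++++++++++++++
169          .+++++++.  .             .                     .++++++++++++++++
176              +++.         .++           
[... 975 characters left out ...]
++++++...+#          ..                .++##...+++++++++++++++++++++++++
274 ++++++...+##+       .....              .+++###...+#++++++++++++++++++++++
281 ++###....####+++.    ....             ++++#####...+##++++++++++++++++++++
288 ++++....#####+++++++.   ...          +++++#####+...++++++++++++++++++++++
295 ###....######++++++####+.   ...     +++#########+...+###+++++++++++++++++
302 ##+.. .+#####+++++########+.   .. .##+##########+   +####++++++++++++++++
309 ####+.+######+++++######+#####+. .##############+ .###+######++++++++++++
316 ############++++++##############################+############+++++++#####
323 ############++++++#######################################################
284
```

Run:
```python
from h import *
P=pose();W=cam("wrist",P);w=cv2.imread("pics/w7.png");gr=w.max(2)
for r in (172,176,180,184,190,200,208,212,216,220,226,234,242,250,256,262,266): print(r,"".join("#" if x<80 else "+" if x<110 else "," if x<140 else "." if x<190 else " " for x in gr[r,240:336]))
m=((gr<140)).astype(np.uint8);m=m[165:275,238:340]
hw=(gr>170).astype(np.uint8);n,l,st,c=cv2.connectedComponentsWithStats(hw[165:275,238:340])
for i in range(1,n):
    if 40<st[i,4]<600: print("white comp",st[i]+[238,165,0,0,0],c[i]+[238,165]); ys,xs=np.nonzero(l==i); print(cv2.fitLine(np.c_[xs,ys].astype(np.float32),2,0,.01,.01).ravel())
```

```text
172 .                                        ....                                                   
176                                      .,+######+,.                                               
180                           ..,++++++#####+++++++######++++++,..                                  
184                    ..,+++++++++++###++++.     ,++++###+++++++++++++,.                        ..,
190              .,+++++++++++++++++########.     ,#+######++++++++++++++++++,.                     
200        .,++++++++++++++++++++#++########,     .++++########++++++++++++++++++++..               
208     .,+++++++++++#+++++#+++#+#+#########+.    .+##+########++++++++++##+++++++++++.             
212     .,+++++++++++++++++++##+############+.    .#############+#+#+#++++++++++++++++,.            
216     .+++++++++++#++++#+#+#+###+#########+.    .+##########++++++#++##++++#++++++++,.            
220     .+++++++++#+++#+#++++##++##+########+.    .++############+++++++++++++++#+++++,.            
226       .++#+#++++++##+++##++###+###############+############+#++++++++++++++++++#,.              
234          .,++++++#+++##++#++#+##########+####+##++##########++#++++#++++#++++,.                 
242                .,++#+#+++#+#+##+#######++#####+###########+#++##++++#+,,..                      
250                            ...,++####++###+#####+#######++,..                                   
256                                  .,#####+###+#########+,...                                     
262                                     ...,...,,,+++,,,.... ..                                     
266                    ...........                                                                 .
white comp [281 182   5  42 206] [283.0388 202.1311]
[ 0.0053  1.     45.0388 37.1311]
```

The white line is at column 283 and vertical, the skirt centre is at (285,216), and the long mark is near (320,157). All match the prediction, so the switch is at 0.524 and the tool is lined up with the bar.

Run:
```python
from h import *
P=pose();W,T=cam("wrist",P),cam("top");g=np.array([.5959,-.0655,.0859])
X=tri((W,(284.8,216.3)),(T,(298.2,173.4)));print("skirt tri",X)
print("white line bar top",plane(W,(283.3,216),g,Rp(3)[:,2]))
print(tgt(P,3,30,g,-.017),rel(P,g))
```

```text
skirt tri [ 0.6011 -0.0652  0.0619]
white line bar top [ 0.6013 -0.0608  0.0871]
(array([-0.    ,  0.0044,  0.0011]), array([ 1.6054,  0.3323, 86.2066]), array([ 0.5994, -0.0653,  0.0693])) [ 1.5315  0.3316 69.2067]
```

>>> drive_tool(steps=[[[0,0,0,1.5,0.3,15,46],[0,0,0,1.5,0.3,30,42],[0,0,0,1.5,0.3,45,40],[0,0,0,1.5,0.3,57,40],[0,0,0,1.5,0.3,68,40],[0,0,0,1.5,0.3,76,40],[0,0,0,1.5,0.3,82,40],[0,0,0,1.5,0.3,86,40]]])

```text
time: 16.8
position: [0.5993, -0.0655, 0.069]
tool_rot: [0.025, 0.954, 0.283, 0.099]
wrist_force: [0.6, 0.6, -0.6]
gripper_width: 0.0398
finger_force: 0.0
```

>>> drive_tool(steps=[[[0,0,0,0,0,0,30],[0,0,0,0,0,0,24],[0,0,0,0,0,0,20],[0,0,0,0,0,0,16],[0,0,0,0,0,0,13],[0,0,0,0,0,0,11],[0,0,0,0,0,0,11],[0,0,0,0,0,0,11]]], squeeze=40)

```text
time: 17.6
position: [0.5994, -0.0653, 0.0699]
tool_rot: [0.025, 0.954, 0.283, 0.1]
wrist_force: [-2.9, 1.2, 5.5]
gripper_width: 0.0125
finger_force: 39.5
```

>>> drive_tool(steps=[[[0,0,0.07,0,0,0,11],[0,0,0.15,0,0,0,11],[0,0,0.23,0,0,0,11],[0,0,0.31,0,0,0,11],[0,0,0.39,0,0,0,11],[0,0,0.47,0,0,0,11],[0,0,0.54,0,0,0,11],[0,0,0.54,0,0,0,11]]])

```text
time: 18.4
position: [0.5993, -0.0652, 0.0699]
tool_rot: [-0.003, 0.995, 0.017, 0.103]
wrist_force: [-1.9, 1.0, 6.0]
gripper_width: 0.0131
finger_force: 39.7
```

>>> drive_tool(steps=[[[0,0,0,0,0,0,11],[0,0,0,0,0,0,14],[0,0,0,0,0,0,18],[0,0,0,0,0,0,25],[0,0,0,0,0,0,32],[0,0,0,0,0,0,40],[0,0,0,0,0,0,40],[0,0,0,0,0,0,40]]])

```text
time: 19.2
position: [0.5993, -0.0655, 0.0694]
tool_rot: [-0.002, 0.995, 0.018, 0.103]
wrist_force: [-0.4, -0.7, -0.3]
gripper_width: 0.0402
finger_force: 0.0
```

>>> drive_tool(steps=[[[0,0,0,0,0,-6,40],[0,0,0,0,0,-16,40],[0,0,0,0,0,-30,40],[0,0,0,0,0,-45,40],[0,0,0,0,0,-60,40],[0,0,0,0,0,-75,40],[0,0,0,0,0,-86,40],[0,0,0,0,0,-86,40]]])

```text
time: 20.0
position: [0.5824, -0.0662, 0.1556]
tool_rot: [-0.003, 0.994, 0.018, 0.104]
wrist_force: [0.5, 0.4, -0.1]
gripper_width: 0.0401
finger_force: 0.0
```

Run:
```python
from h import *
bot.snapshot("scene");P=pose();w=bot.snapshot("wrist")[:,:,::-1].copy();W=cam("wrist",P);cv2.imwrite("pics/w8.png",w)
g=np.array([.5959,-.0655,.0859]);Q=Rp(3)
print("mark",proj(W,g-.032*Q[:,2]+.047*Q[:,0]),"grip",proj(W,g))
gr=w.max(2)
hw=(gr>170).astype(np.uint8);n,l,st,c=cv2.connectedComponentsWithStats(hw[165:275,238:340])
for i in range(1,n):
    if 40<st[i,4]<600:
        ys,xs=np.nonzero(l==i); v=cv2.fitLine(np.c_[xs,ys].astype(np.float32),2,0,.01,.01).ravel()
        a,b=[plane(W,c[i]+[238,165]+k*v[:2],g,Q[:,2]) for k in (-15,15)]; d=Q.T@(a-b); print(st[i],c[i]+[238,165],v[:2],"line angle vs own x (psi 3):",np.degrees(np.arctan2(d[1],d[0])))
for r in range(130,182,4): print(r,"".join("#" if x<80 else "+" if x<140 else "." if x<200 else " " for x in gr[r,240:336]))
```

```text
mark [283.0546 149.9372] grip [284.3555 229.2125]
[ 41  20   7  42 207] [282.2222 205.3285] [0.0295 0.9996] line angle vs own x (psi 3): 0.684098987407348
130                                                                                                 
134                                                                                                 
138                                      ..++++.                                                    
142                                      ..++++..                                                   
146                                       .++++.                                                    
150                                       .++++.                                                    
154                                       .++++..                                                   
158                                       .++++..                                                   
162                                       .+++++.                                                   
166         ..+..                                                        ..+..                      
170            .++.                                                    ..+..                        
174               .                          ..                                                     
178                                      ..++###++..
```

The nose now points at the long mark: the line is within 1° of the panel axis, and the mark is at column 283.5. Last, I check numerically that nothing else moved.

Run:
```python
from h import *
s=bot.snapshot("scene")[:,:,::-1];a=cv2.imread("pics/scene0.png")
d=(cv2.absdiff(a,s).max(2)>50).astype(np.uint8);d=cv2.morphologyEx(d,cv2.MORPH_OPEN,np.ones((3,3)))
n,l,st,c=cv2.connectedComponentsWithStats(d)
for i in range(1,n):
    if st[i,4]>25 and st[i,1]>130: print(st[i],c[i].round())
for k,(x,y,w,h) in dict(foot=(138,215,56,30),calib=(408,220,32,35),purple=(130,245,30,35)).items():
    r=cv2.matchTemplate(s,a[y:y+h,x:x+w].copy(),5);_,m,_,p=cv2.minMaxLoc(r);print(k,m,p[0]-x,p[1]-y)
```

```text
[223 145  10  18 108] [226. 153.]
[176 164  12   9  84] [182. 168.]
[211 164  10   4  33] [215. 165.]
[262 166  13  13  95] [267. 171.]
[242 170  10   8  71] [246. 174.]
[146 176  21  28 367] [156. 190.]
[224 185   9   6  37] [228. 188.]
[230 191   5  15  45] [231. 198.]
[252 196   4  14  52] [254. 202.]
[175 205  14  13  74] [182. 211.]
[367 219  24  21 343] [379. 229.]
[242 222   8  17  84] [246. 231.]
[228 224  14   8  75] [235. 227.]
foot 0.9724894762039185 0 0
calib 0.9989771842956543 0 0
purple 0.9979438781738281 0 0
```

```bash
python3 -c "
from rig import bot
print(bot.close_job())"
```

```text
the job is handed in; nothing more can be done
None
```

The job is handed in at about 20 s: the cap stands closed end up on the floor of the free pocket, the range switch points at the long mark in its middle position, and image checks show the stand and calibrator did not move; the arm never went near the blowers, though I did not check them separately.

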